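Pay for a coffee at the contactless terminal

ROBOT

A 6-joint arm with a two-finger parallel gripper is mounted at the origin on a cart in front of the work surface, level with it; the furniture and walls round the work are solid. World frame = base frame: x ahead of the robot, y to its left, z up, the work surface at z = 0. Lengths are in m, angles in degrees, forces in N, time in s.
With the tool pointing down it reaches from about 0.25 to 0.8 m from the base axis. Payload 8.5 kg.
Tool frame: the origin (TCP) lies on the centre line of the jaws, within the pads' length; the fingertips stand 25 mm ahead of it and the grasp point (between the pads) lies 6 mm ahead of it (env.tip_reach is the distance from the TCP to the fingertips, in m); z points along the fingers, y is the line along which they close (so a half turn about z gives the same grasp; the last joint's range is limited). The gripper opens to 85 mm and grips with 20 to 120 N. Pads are 22 mm wide; open, the fingers measure 114 mm over their backs; the gripper's body (76 mm by 85 mm) begins 54 mm behind the grasp point. The pads swing forward as they close: fully open they stand 13 mm farther back than shut.
Start: joints at [-74.198, 13.648, -0.773, 75.585, 0, 90], TCP at [0.143, -0.505, 0.256] pointing down, gripper open.
Joint ranges: [-152.45, 152.45], [-59.26, 108.67], [-65.41, 83.53], [-104.44, 129.93], [-82.83, 76.93], [-180, 180]. Speed limits (degrees/s): [127.2, 127.2, 159.86, 180, 180, 180].

INTERFACE

Orientations are given as a 3x3 rotation matrix whose columns are the frame's x, y, z axes.
In Python, from bench import env gives the robot as it stands.
- The arm moves only by the tool carry_out, never from a script. Its argument "series" is a list of rows, each a list of 2 entries, a list of its own where there are three numbers: the shift along the tool's x, y, z in m, then the turn, a rotation vector about the tool's x, y, z in rad. In form: [[[x, y, z], [ax, ay, az]], ...]. A call has 1 to 12 rows; each row is the pose to reach, as a shift and turn from the pose commanded when the call began, along the tool's axes at that moment; what a row does not reach only later rows make up. A row lasts 1/12 s, in which the tool goes at most 41.7 mm and 7.16 degrees, less where a joint would pass 70% of its speed; a pose out of reach is approached as far as the arm can. A call with a gripper value outside its range is refused whole. "grip" is the finger opening in m, from 0 to 0.0854, set as the call begins (left out, the last holds). The fingers move at their own pace and stop on an object; "force" is the grip in N (left out, the last holds). Time passes only in rows, so rows that repeat a pose let the fingers close. It gives the time, the measured TCP pose, the force, the opening and the grip force at its end, in the units of the state.
- env.observe(): the state, without advancing time (a new reading comes with each control period).
- env.camera(name): name is "scene" or "top" or "wrist"; returns (picture, depth): 420x560x3 uint8, red, green, blue; 420x560 float32, m along the optical axis (not along the pixel's ray), 0 where there is no reading.
- env.camera_params(name): a dict with "mtx" (3x3 intrinsics, pixels), "R" (3x3) and "t" (3): a world point X has camera coordinates R X + t. Camera axes: x right, y down, z forward; pixel columns grow to the right and rows downward; lengths in m; the calibration is good to about 2 mm. A picture is of the moment at which its call begins: read the wrist's pose just before it. camera_params takes no time and is no camera call; for the wrist camera it gives the pose at the moment of the call.
- env.sign_off(): hands the job in; it is judged then, once.
The state is a dict: "clock": time; "qpos": joint angles; "joint_vel": joint speeds; "effort": joint torques, N m; "tcp_pos": TCP position; "tool_rot": TCP orientation; "force": force on the tool from outside, world axes, zero at the start; "moment": the same for the moment, N m; "opening": finger opening in m; "gripper_force": force on a finger pad.
Only numpy, scipy, OpenCV 4.12 (cv2) and the standard library are available. Lean on these libraries where they do the work, as an engineer would, in place of code of your own. Each camera call takes 0.05 s, during which the arm holds its last target. There are 200 camera calls.

TASK

Pay for a coffee: on the white terminal press its round key, then its square key, then its bar-shaped key, one at a time and each right down, letting each spring back. Then take the white coffee tag by its handle and carry it across over the two tall containers on the wooden tray without disturbing anything, and present it to the terminal's reader: keep it hovering level about 15 mm above the black window, centred on it with the long sides parallel, never letting the tag touch the terminal. The program finishes while still holding the tag there.

Things in the scene. Friction and masses are not known exactly. Their poses are not given: they have to be found in the camera images.
- terminal: fixed flat white payment terminal at the right, 150 (x) x 156 (y) x 34 mm; origin at the centre of its underside, z up, -x its front edge, turned roughly to the robot. Three grey keys in a row near the front edge (x = -47 mm), from its left: square (y = +48), bar-shaped (y = 0), round (y = -48); behind them the black reader window
- reader (a point): centre of the top face of the terminal's black reader window, 35 mm above the worktop; window 60 mm along x by 80 mm along y (long side), same axes as the terminal, z up; the narrow grey frame round it stands 0.5 mm higher
- top_round (a point): centre of the top of the round key (27 mm across), 44 mm above the worktop when up; moves with the key
- top_square (a point): centre of the top of the square key (25 x 25 mm), 44 mm above the worktop when up
- top_bar (a point): centre of the top of the bar-shaped key (36 mm along the terminal's x, 15 mm along y), 44 mm above the worktop when up
- key_round (a joint): travel of the round key in m: 0 up, 0.006 right down (pressed straight down; sprung, 1.2 N to start, 4.8 N at the bottom); counts as pressed beyond 0.004
- key_square (a joint): travel of the square key, the same
- key_bar (a joint): travel of the bar-shaped key, the same
- tag: loose coffee tag, 60 g, flat on the worktop at the left: white plate 40 (x) x 60 (y) x 7 mm, above it a grey bridge handle on two posts (y = +/-16 mm); the handle bar is 14 mm wide (x), 46 mm long (y), from z = 30 to 48 mm. Origin at the centre of the plate's underside, z up, y along the long side. Same after a half turn
- tray: fixed low wooden tray between the tag and the terminal, 110 (x) x 200 (y) mm, rim 14 mm, floor 4 mm high; origin at the centre of its underside. Carries jar and canister (up to 168 mm above the worktop), one at each end, 48 mm either side of its centre along y. A tall coffee machine (0.4 m) stands behind it and a tall soda maker behind its left, fronts at about x = 0.48 and 0.52 m: cross in front of them
- jar: loose coffee jar with a lid, 81 mm across, 163 mm tall, on the tray; origin at the centre of its underside. Leave it standing where it is
- canister: loose round canister, 71 mm across, 143 mm tall, on the tray; origin at the centre of its underside. Leave it standing where it is
- cup_small: loose small white cup, 60 mm across, 56 mm tall, bystander between tray and terminal; origin at the middle of its underside (bowl and ear together)
- mug_tall: loose dark mug, 71 mm across, 87 mm tall, bystander left of the tag; origin at the middle of its underside (bowl and ear together)
- spoon: loose teaspoon, 130 mm long, 11 mm high, bystander lying between tag and tray; origin at the middle of its length
Mind the look-alikes: they are no part of the job. Leave any red look-alike of the tag alone.

How it is judged (in metres and radians):
On the way, in this order (a step that is already met when the one before it is completed fails the run):
1. the round key is pressed down (value of joint key_round above 0.004 m), for 0.02 s.
2. the square key is pressed down (value of joint key_square above 0.004 m), for 0.02 s.
3. the bar-shaped key is pressed down (value of joint key_bar above 0.004 m), for 0.02 s.
4. the tag is carried over the containers on the tray: above the tray, its underside higher than 170 mm (x of tag in the frame of tray between -0.055 and 0.055 m and y of tag in the frame of tray between -0.1 and 0.1 m and height (world z) of tag above 0.17 m), for 0.02 s.
At the end, for the whole second after the job is handed in: tag held still and level (0.12 rad), underside 5-28 mm above the reader window, within 10 mm of its centre along each side, long sides parallel within 0.14 rad, touching only the fingers; all keys up; bystanders upright within 30 mm of their start (x of tag in the frame of reader between -0.01 and 0.01 m and y of tag in the frame of reader between -0.01 and 0.01 m and z of tag in the frame of reader between 0.005 and 0.028 m and angle between the y axis of tag and the y axis of reader, either way round below 0.14 rad and angle between tag's own z axis and vertical below 0.12 rad and linear speed of tag below 0.02 m/s and angular speed of tag below 0.2 rad/s and contact force between tag and the fingers above 1 N and contact force between tag and terminal below 0.05 N and value of joint each of key_round, key_square, key_bar below 0.0015 m and distance of each of jar, canister, cup_small, mug_tall, spoon from where it was at the start of the episode below 0.03 m and angle between each of jar, canister, cup_small, mug_tall's own z axis and vertical below 0.2 rad); the arm keeps its last pose, push and grip.
It fails at once if the tag touches the terminal (contact force between tag and terminal above 0.3 N).
It fails at once if two keys are down at once (value of joint each of key_round, key_square above 0.003 m or value of joint each of key_round, key_bar above 0.003 m or value of joint each of key_square, key_bar above 0.003 m).
It fails at once if a bystander (jar, canister, cup, mug or teaspoon) is pushed away or knocked over (distance of any of jar, canister, cup_small, mug_tall, spoon from where it was at the start of the episode above 0.03 m or angle between any of jar, canister, cup_small, mug_tall's own z axis and vertical above 0.3 rad).
It also fails if it takes over 72 s, if anything falls off the work surface, if the arm or the gripper's body presses on something with over 40 N, if the wrist force passes 120 N, or if a joint passes its speed limit or range.

## Working session

There is one attempt and no reset: what is moved stays moved. The work goes in short steps, Python scripts to look and compute and a tool call to move; the robot and the scene stay as the last step left them, time stands still between calls to the robot, and variables do not carry over. Pictures are saved under pics/ and viewed, at most 10 in all, crops included, and the job is handed in when it is done.

Besides the shell and the picture viewer there is one more tool, called after "Emit:" as name(argument=value, ...) on one line, values as JSON. carry_out: Moves the arm, as the interface text tells. Its arguments: {"type":"object","properties":{"series":{"type":"array","items":{"type":"array"}},"grip":{"type":"number"},"force":{"type":"number"}},"required":["series"]}

```bash
mkdir -p pics; ls
cat > h.py <<'E'
import numpy as np, cv2
from bench import env
def snap(n,f):
    im,d=env.camera(n); p=env.camera_params(n)
    cv2.imwrite(f'pics/{f}.png',im[:,:,::-1]); np.savez(f'pics/{f}.npz',im=im,d=d,mtx=p['mtx'],R=p['R'],t=p['t'])
    return im,d,p
def load(f):
    z=np.load(f'pics/{f}.npz'); return z['im'],z['d'],z
def ray(p,uv,z):
    uv=np.atleast_2d(np.asarray(uv,float)); R=np.array(p['R']);t=np.array(p['t'])
    c=-R.T@t; r=(R.T@np.linalg.inv(p['mtx'])@np.c_[uv,np.ones(len(uv))].T).T
    return c+r*((z-c[2])/r[:,2])[:,None]
def cloud(p,d):
    v,u=np.indices(d.shape); R=np.array(p['R']);t=np.array(p['t'])
    c=np.stack([u,v,np.ones_like(u)],-1)@np.linalg.inv(p['mtx']).T*d[...,None]
    return (c-t)@R
E
python3 - <<'E'
from h import *
a=snap('top','top0')[0];b=snap('scene','scene0')[0];
for n in('top','scene'):
    p=env.camera_params(n);print(n,-np.array(p['R']).T@p['t'])
E
```

```text
pics
top [0.36764254 0.02731102 1.12789062]
scene [-0.37672237  0.4822692   1.09681759]
```

View pics/top0.png

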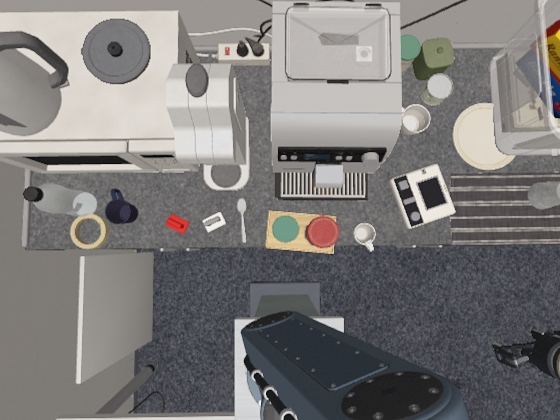

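View pics/scene0.png

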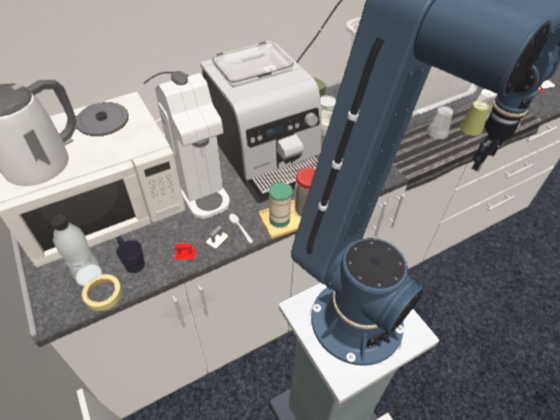

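The top view shows the terminal at about (422,196) with its keys on the left side, the white tag at (214,222), the red look-alike at (177,223), the spoon at (242,220), the tray with its containers at (302,232) and the cup at (365,234). I'll measure these next.

```bash
cat > m1.py <<'E'
from h import *
im,d,p=load('top0')
h=cv2.cvtColor(im,cv2.COLOR_RGB2HSV)
def rect(mask,z,name,box):
    m=np.zeros(mask.shape,np.uint8);x0,y0,x1,y1=box;m[y0:y1,x0:x1]=mask[y0:y1,x0:x1]
    for c in sorted(cv2.findContours(m,cv2.RETR_EXTERNAL,cv2.CHAIN_APPROX_NONE)[0],key=cv2.contourArea)[::-1][:3]:
        if cv2.contourArea(c)<12: continue
        w=ray(p,c[:,0],z)[:,:2].astype(np.float32)
        r=cv2.minAreaRect(w*1000);print(name,cv2.contourArea(c),np.round(r[0],1),np.round(r[1],1),round(r[2],1),'px',c[:,0].mean(0).round(1))
W=((h[...,2]>150)&(h[...,1]<50)).astype(np.uint8)
rect(W,.034,'term',(385,160,458,232)); rect(W,.007,'tag',(198,208,232,236))
D=(h[...,2]<50).astype(np.uint8)
rect(D,.035,'win',(412,172,448,215))
G=(h[...,2]<110).astype(np.uint8); rect(G,.044,'keys',(394,175,417,225))
T=cloud(p,d)
for n,u,v in[('jar',286,229),('can',323,231),('cup',364,233),('bar',214,221),('tray',335,245)]:print(n,T[v,u].round(3))
c1=cv2.resize(im[155:240,380:470],None,fx=4,fy=4,interpolation=2);c2=cv2.resize(im[190:260,165:265],None,fx=4,fy=4,interpolation=2)
o=np.zeros((340,760,3),np.uint8);o[:,:360]=c1;o[:280,360:]=c2;cv2.imwrite('pics/c1.png',o[:,:,::-1])
E
python3 m1.py
```

```text
term 1939.0 [ 497.2 -395.6] [155.5 150.5] 18.1 px [417.7 199.5]
term 37.5 [ 530.3 -341.2] [20.3 20.1] 17.7 px [403.3 184.7]
term 36.0 [ 438.2 -372.8] [20.5 17.4] 89.2 px [415.1 216. ]
tag 257.5 [431.9 214.6] [41.2 60.5] 26.0 px [213.8 221.7]
win 459.5 [ 505.5 -421.7] [75.9 56. ] 17.8 px [431.3 192.7]
win 29.5 [ 465.7 -371.9] [17.4 26.2] 89.2 px [414.2 207.2]
keys 388.0 [ 483.5 -349.9] [143.2  36. ] 18.0 px [406.9 200.3]
keys 40.0 [ 454.3 -313.7] [72.2 12.7] 4.0 px [395.9 211.1]
jar [0.402 0.005 0.146]
can [ 0.395 -0.088  0.167]
cup [ 0.392 -0.228  0.007]
bar [0.431 0.207 0.046]
tray [ 0.358 -0.144 -0.007]
```

View pics/c1.png

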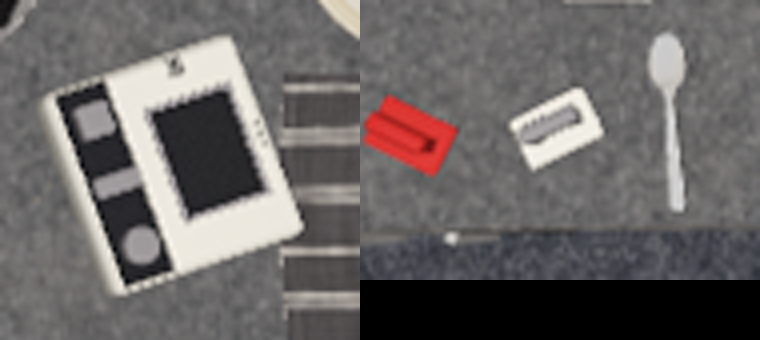

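```bash
cat >> h.py <<'E'
def info(target=None,ydir=None):
    """shift/turn (tool axes) from the present pose to world target, tool y along ydir deg (mod 180), pointing down"""
    s=env.observe();R=np.array(s['tool_rot']);P=np.array(s['tcp_pos'])
    print('t',round(s['clock'],2),'P',P.round(4),'q',np.round(s['qpos'],1),'yaw_y',np.degrees(np.arctan2(R[1,1],R[0,1])).round(2),'z',R[:,2].round(3),'F',np.round(s['force'],1),'open',round(s['opening'],4),'gf',np.round(s['gripper_force'],1))
    if target is not None:
        print('shift',(R.T@(np.array(target)-P)).round(4))
    if ydir is not None:
        from scipy.spatial.transform import Rotation as Q
        for k in(0,180):
            a=np.radians(ydir+k);y=np.array([np.cos(a),np.sin(a),0]);z=np.array([0,0,-1.]);T=np.c_[np.cross(y,z),y,z]
            print('turn',k,Q.from_matrix(R.T@T).as_rotvec().round(4))
E
python3 - <<'E'
from h import *
print(env.observe()['tool_rot'],env.tip_reach)
info([.484,-.353,.30],-72)
p=load('top0')[2]
for n,u in[('sq',(403.5,184.8)),('bar',(409.3,201)),('rd',(415.2,216.1))]: print(n,ray(p,[u],.044))
R=env.camera_params('wrist');print(R['mtx'][0]); print(np.array(R['R'])@np.array(env.observe()['tool_rot'])); print(np.array(env.observe()['tool_rot']).T@(-np.array(R['R']).T@R['t']-env.observe()['tcp_pos']))
E
```

```text
[[ 9.62219628e-01  2.72274274e-01 -3.25950913e-04]
 [ 2.72274469e-01 -9.62218854e-01  1.22065291e-03]
 [ 1.87162698e-05 -1.26328430e-03 -9.99999202e-01]] 0.025
t 0.1 P [ 0.1429 -0.5048  0.2557] q [-74.2  13.7  -0.8  75.6   0.   90. ] yaw_y -74.2 z [-0.     0.001 -1.   ] F [-0.2 -0.2 -0.3] open 0.0853 gf 0.0
shift [ 0.3696 -0.0533 -0.0442]
turn 0 [-0.0013 -0.     -0.0384]
turn 180 [-1.0000e-04  2.0000e-03  3.1032e+00]
sq [[ 0.52820954 -0.33859597  0.044     ]]
bar [[ 0.48100695 -0.3533073   0.044     ]]
rd [[ 0.43730347 -0.36833925  0.044     ]]
[315.84498878   0.         273.66727585]
[[ 6.17018086e-04  9.99999785e-01  2.21951480e-04]
 [-9.54092791e-01  6.55169439e-04 -2.99510464e-01]
 [-2.99510545e-01 -2.69589338e-05  9.54092990e-01]]
[ 7.71524823e-02  5.78333151e-05 -1.17230258e-01]
```

Emit:
carry_out(series=[[[0.04,-0.002,0],[0,0,-0.02]],[[0.08,-0.005,0],[0,0,-0.038]],[[0.12,-0.007,0],[0,0,-0.038]],[[0.16,-0.01,0],[0,0,-0.038]],[[0.2,-0.012,0],[0,0,-0.038]],[[0.24,-0.014,0],[0,0,-0.038]],[[0.28,-0.016,0],[0,0,-0.038]],[[0.32,-0.018,0],[0,0,-0.038]],[[0.35,-0.02,0],[0,0,-0.038]],[[0.366,-0.021,0],[0,0,-0.038]],[[0.366,-0.021,0],[0,0,-0.038]],[[0.366,-0.021,0],[0,0,-0.038]]], grip=0, force=40)

```text
clock: 1.1
tcp_pos: [0.4895, -0.3848, 0.2555]
tool_rot: [[0.951, 0.31, -0.001], [0.31, -0.951, 0.001], [-0.001, -0.001, -1.0]]
force: [0.1, -0.4, 0.4]
opening: 0.0003
gripper_force: 0.0
```

Run:
```python
from h import *
info()
snap('wrist','w1'); info()
```

```text
t 1.1 P [ 0.4895 -0.3848  0.2555] q [-38.2  23.6  13.6  80.2  -0.  123.8] yaw_y -71.94 z [-0.001  0.001 -1.   ] F [ 0.1 -0.4  0.4] open 0.0003 gf 0.0
t 1.15 P [ 0.4888 -0.3853  0.2558] q [-38.2  23.5  13.6  80.2  -0.  123.8] yaw_y -72.01 z [-0.001  0.001 -1.   ] F [-0.  -0.1 -0.4] open -0.0004 gf 0.0
```

View pics/w1.png

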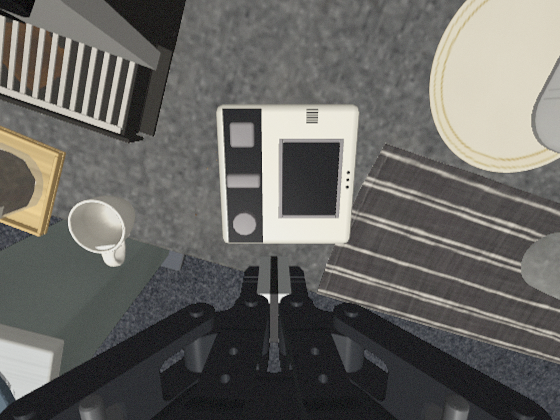

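The wrist view shows the square key at (241,135), the bar at (243,181), the round key at (244,224) and the window centre at (311,178).

```bash
cat > m2.py <<'E'
from h import *
im,d,p=load('w1'); h=cv2.cvtColor(im,cv2.COLOR_RGB2HSV); v=h[...,2]
strip=np.zeros(v.shape,np.uint8);strip[110:242,228:260]=1
def blobs(m,z,lo):
    for c in cv2.findContours(m.astype(np.uint8),cv2.RETR_EXTERNAL,cv2.CHAIN_APPROX_NONE)[0]:
        if cv2.contourArea(c)>lo:
            w=ray(p,c[:,0],z)[:,:2]; r=cv2.minAreaRect((w*1000).astype(np.float32)); print(cv2.boundingRect(c),np.round(r[0],1),np.round(r[1],1),round(r[2],1))
print('keys');blobs((v>90)&(v<215)*strip.astype(bool)&(strip>0),.044,100)
m=np.zeros(v.shape,bool);m[130:225,272:350]=1
print('window');blobs((v<60)&m,.035,500)
m=np.zeros(v.shape,bool);m[95:250,205:365]=1
print('frame incl');mm=np.zeros(v.shape,bool);mm[130:225,272:350]=1;blobs((v<190)&mm,.0355,500)
print('terminal');
blobs(((v>185)&(h[...,1]<60)&m),.034,2000)
E
python3 m2.py
```

```text
keys
(233, 212, 23, 24) [ 440.8 -366.2] [27.  24.4] 17.0
(228, 174, 32, 14) [ 487. -352.] [14.  33.2] 18.0
(230, 122, 24, 26) [ 531.8 -336.7] [25.  23.5] 16.9
window
(283, 143, 57, 72) [ 508.2 -420.2] [78.3 59. ] 18.0
frame incl
(278, 139, 66, 79) [ 508.4 -419.6] [85.8 68.1] 18.0
terminal
(217, 106, 142, 141) [ 499.3 -397. ] [154.6 146.5] 18.0
```

Emit:
carry_out(series=[[[-0.02,-0.016,0.04],[0,0,0]],[[-0.0415,-0.0327,0.08],[0,0,0]],[[-0.0415,-0.0327,0.12],[0,0,0]],[[-0.0415,-0.0327,0.155],[0,0,0]],[[-0.0415,-0.0327,0.17],[0,0,0]],[[-0.0415,-0.0327,0.178],[0,0,0]],[[-0.0415,-0.0327,0.183],[0,0,0]],[[-0.0415,-0.0327,0.187],[0,0,0]],[[-0.0415,-0.0327,0.19],[0,0,0]],[[-0.0415,-0.0327,0.192],[0,0,0]],[[-0.0415,-0.0327,0.192],[0,0,0]],[[-0.0415,-0.0327,0.192],[0,0,0]]])

```text
clock: 2.15
tcp_pos: [0.4403, -0.3677, 0.0653]
tool_rot: [[0.951, 0.309, 0.001], [0.309, -0.951, -0.002], [0.001, 0.002, -1.0]]
force: [-1.2, -1.8, 3.1]
opening: 0.0001
gripper_force: 1.7
```

Run:
```python
from h import *
info([.4395,-.3668,.063],-72)
```

```text
t 2.15 P [ 0.4403 -0.3677  0.0653] q [-39.8  25.5 -12.8  51.6  -0.  122.2] yaw_y -72.03 z [ 0.001 -0.002 -1.   ] F [-1.2 -1.8  3.1] open 0.0001 gf 1.7
shift [-0.0005 -0.0011  0.0023]
turn 0 [ 0.002  -0.0006 -0.0005]
turn 180 [-9.0000e-04 -3.1000e-03  3.1411e+00]
```

Emit:
carry_out(series=[[[0,0,0.001],[0,0,0]],[[0,0,0.002],[0,0,0]],[[0,0,0.003],[0,0,0]],[[0,0,0.004],[0,0,0]],[[0,0,0.004],[0,0,0]],[[0,0,0.004],[0,0,0]]])

```text
clock: 2.65
tcp_pos: [0.4404, -0.3677, 0.0627]
tool_rot: [[0.951, 0.309, 0.002], [0.309, -0.951, -0.002], [0.001, 0.003, -1.0]]
force: [-4.7, -0.5, 24.6]
opening: -0.0
gripper_force: 12.2
```

Emit:
carry_out(series=[[[0,0,-0.01],[0,0,0]],[[0,0,-0.025],[0,0,0]],[[0.03,0,-0.03],[0,0,0]],[[0.065,0,-0.03],[0,0,0]],[[0.09,0,-0.025],[0,0,0]],[[0.096,0,-0.018],[0,0,0]],[[0.096,0,-0.013],[0,0,0]],[[0.096,0,-0.009],[0,0,0]],[[0.096,0,-0.006],[0,0,0]],[[0.096,0,-0.003],[0,0,0]],[[0.096,0,-0.001],[0,0,0]],[[0.096,0,-0.001],[0,0,0]]])

```text
clock: 3.65
tcp_pos: [0.53, -0.3371, 0.0629]
tool_rot: [[0.951, 0.308, 0.0], [0.308, -0.951, 0.001], [0.001, -0.001, -1.0]]
force: [-2.9, 6.2, 14.5]
opening: 0.0
gripper_force: 7.0
```

Emit:
carry_out(series=[[[0,0,0],[0,0,0]],[[0,0,0],[0,0,0]]])

```text
clock: 3.82
tcp_pos: [0.53, -0.3372, 0.0629]
tool_rot: [[0.951, 0.308, 0.0], [0.308, -0.951, 0.001], [0.001, -0.001, -1.0]]
force: [-4.2, 5.4, 15.4]
opening: 0.0001
gripper_force: 7.7
```

Square is down (15 N). Next is the bar, 48 mm back.

Emit:
carry_out(series=[[[0,0,-0.01],[0,0,0]],[[0,0,-0.025],[0,0,0]],[[-0.02,0,-0.03],[0,0,0]],[[-0.04,0,-0.028],[0,0,0]],[[-0.048,0,-0.022],[0,0,0]],[[-0.048,0,-0.015],[0,0,0]],[[-0.048,0,-0.01],[0,0,0]],[[-0.048,0,-0.006],[0,0,0]],[[-0.048,0,-0.003],[0,0,0]],[[-0.048,0,0],[0,0,0]],[[-0.048,0,0],[0,0,0]],[[-0.048,0,0],[0,0,0]]])

```text
clock: 4.82
tcp_pos: [0.4856, -0.3521, 0.0628]
tool_rot: [[0.951, 0.309, -0.0], [0.309, -0.951, -0.001], [-0.0, 0.001, -1.0]]
force: [-8.8, 2.3, 19.7]
opening: 0.0003
gripper_force: 10.3
```

Emit:
carry_out(series=[[[0,0,0],[0,0,0]],[[0,0,0],[0,0,0]]])

```text
clock: 4.98
tcp_pos: [0.4856, -0.3521, 0.0627]
tool_rot: [[0.951, 0.309, -0.0], [0.309, -0.951, -0.001], [-0.0, 0.001, -1.0]]
force: [-8.6, 1.6, 20.5]
opening: -0.0001
gripper_force: 10.2
```

Emit:
carry_out(series=[[[0,0,-0.04],[0,0,0]],[[0,0,-0.08],[0,0,0]],[[0,0,-0.12],[0,0,-0.1]],[[0,0,-0.16],[0,0,-0.2]],[[0,0,-0.2],[0,0,-0.3]],[[-0.01,-0.035,-0.215],[0,0,-0.4]],[[-0.02,-0.07,-0.23],[0,0,-0.5]],[[-0.03,-0.105,-0.237],[0,0,-0.6]],[[-0.042,-0.14,-0.237],[0,0,-0.7]],[[-0.053,-0.175,-0.237],[0,0,-0.8]],[[-0.063,-0.212,-0.237],[0,0,-0.9]],[[-0.063,-0.212,-0.237],[0,0,-1.0]]])

```text
clock: 5.98
tcp_pos: [0.3567, -0.1657, 0.2986]
tool_rot: [[0.247, 0.969, -0.001], [0.969, -0.247, 0.002], [0.002, -0.001, -1.0]]
force: [1.9, -0.5, 1.3]
opening: -0.0002
gripper_force: 0.0
```

Run:
```python
from h import *
info([.36,-.04,.30],26); info([.43,.20,.25])
```

```text
t 5.98 P [ 0.3567 -0.1657  0.2986] q [-25.   -0.  -10.6  79.5   0.1  79.4] yaw_y -14.32 z [-0.001  0.002 -1.   ] F [ 1.9 -0.5  1.3] open -0.0002 gf 0.0
shift [ 0.1226 -0.0279 -0.0011]
turn 0 [-0.0008 -0.002  -0.7036]
turn 180 [-2.600e-03  1.000e-03  2.438e+00]
t 5.98 P [ 0.3567 -0.1657  0.2986] q [-25.   -0.  -10.6  79.5   0.1  79.4] yaw_y -14.32 z [-0.001  0.002 -1.   ] F [ 1.9 -0.5  1.3] open -0.0002 gf 0.0
shift [ 0.3723 -0.0193  0.0493]
```

Emit:
carry_out(series=[[[0.03,-0.008,0],[0,0,-0.1]],[[0.07,-0.018,0],[0,0,-0.2]],[[0.105,-0.026,0],[0,0,-0.3]],[[0.14,-0.03,0],[0,0,-0.4]],[[0.18,-0.03,0],[0,0,-0.5]],[[0.22,-0.028,0],[0,0,-0.6]],[[0.255,-0.02,0.01],[0,0,-0.7]],[[0.29,-0.015,0.025],[0,0,-0.7]],[[0.325,-0.01,0.04],[0,0,-0.7]],[[0.361,-0.006,0.05],[0,0,-0.7]],[[0.361,-0.006,0.05],[0,0,-0.7]],[[0.361,-0.006,0.05],[0,0,-0.7]]], grip=0.06)

```text
clock: 6.98
tcp_pos: [0.4461, 0.1828, 0.247]
tool_rot: [[-0.432, 0.902, -0.002], [0.902, 0.432, -0.001], [0.0, -0.002, -1.0]]
force: [-0.6, -0.2, 0.1]
opening: 0.0599
gripper_force: 0.0
```

Run:
```python
from h import *
snap('wrist','w2'); snap('top','top2'); info()
```

```text
t 7.08 P [0.4459 0.1809 0.2482] q [22.1  9.6 -7.3 73.2  0.  86.6] yaw_y 25.44 z [-0.001 -0.    -1.   ] F [ 0.1 -1.6 -0.4] open 0.0601 gf 0.0
```

View pics/w2.png

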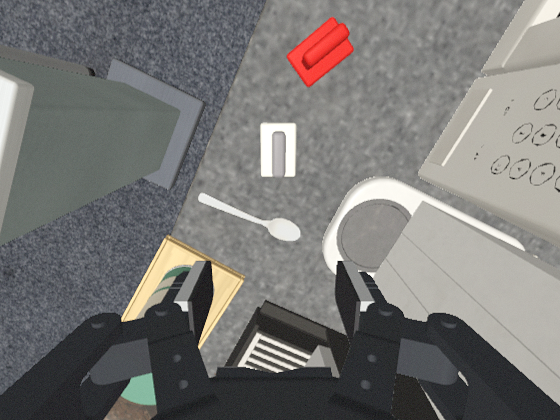

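The white tag is at (278,150), already aligned with the jaws; the spoon is at (255,218) and the red look-alike at (320,50).

Run:
```python
from h import *
im,d,p=load('w2'); v=cv2.cvtColor(im,cv2.COLOR_RGB2HSV)[...,2].astype(int)
def r(m,z):
    c=max(cv2.findContours(m.astype(np.uint8),cv2.RETR_EXTERNAL,cv2.CHAIN_APPROX_NONE)[0],key=cv2.contourArea)
    q=cv2.minAreaRect((ray(p,c[:,0],z)[:,:2]*1000).astype(np.float32));print(cv2.boundingRect(c),np.round(q[0],1),np.round(q[1],1),round(q[2],1))
b=np.zeros(v.shape,bool);b[115:185,252:305]=1
r((v>200)&b,.007)
b2=np.zeros(v.shape,bool);b2[126:174,266:292]=1
r((v<195)&b2,.048); r((v<165)&b2,.048)
info([.432,.2146,.08],26)
# keys up? tray, containers from top view
T=cloud(p,d)
im,d,p=load('top2');h=cv2.cvtColor(im,cv2.COLOR_RGB2HSV)
T=cloud(p,d)
m=(h[...,0]>8)&(h[...,0]<25)&(h[...,1]>70);b=np.zeros(m.shape,bool);b[205:260,258:345]=1
c=(m&b).astype(np.uint8);pts=np.argwhere(c)[:,::-1]
q=cv2.minAreaRect((ray(p,pts,.014)[:,:2]*1000).astype(np.float32));print('tray',q)
```

```text
(260, 123, 36, 54) [434.1 217. ] [38.8 58.9] 26.2
(272, 131, 14, 43) [433.6 219.2] [13.1 41.2] 25.6
(274, 132, 12, 42) [437.6 221.7] [ 9.8 41.5] 38.6
t 7.08 P [0.4459 0.1809 0.2482] q [22.1  9.6 -7.3 73.2  0.  86.6] yaw_y 25.44 z [-0.001 -0.    -1.   ] F [ 0.1 -1.6 -0.4] open 0.0601 gf 0.0
shift [0.0364 0.0021 0.1682]
turn 0 [-0.0008 -0.0001 -0.0098]
turn 180 [-1.0000e-04  1.3000e-03  3.1318e+00]
tray ((397.89447021484375, -40.85139465332031), (200.595947265625, 112.1132583618164), 84.3310317993164)
```

Emit:
carry_out(series=[[[0.02,0.002,0.03],[0,0,-0.01]],[[0.037,0.0035,0.06],[0,0,-0.01]],[[0.037,0.0035,0.095],[0,0,-0.01]],[[0.037,0.0035,0.125],[0,0,-0.01]],[[0.037,0.0035,0.15],[0,0,-0.01]],[[0.037,0.0035,0.17],[0,0,-0.01]],[[0.037,0.0035,0.185],[0,0,-0.01]],[[0.037,0.0035,0.195],[0,0,-0.01]],[[0.037,0.0035,0.201],[0,0,-0.01]],[[0.037,0.0035,0.201],[0,0,-0.01]],[[0.037,0.0035,0.201],[0,0,-0.01]],[[0.037,0.0035,0.201],[0,0,-0.01]]])

```text
clock: 8.08
tcp_pos: [0.434, 0.2156, 0.0483]
tool_rot: [[-0.437, 0.899, 0.001], [0.899, 0.437, 0.001], [0.0, 0.002, -1.0]]
force: [0.2, 0.3, 0.2]
opening: 0.06
gripper_force: 0.0
```

Emit:
carry_out(series=[[[0,0,0],[0,0,0]],[[0,0,0],[0,0,0]],[[0,0,0],[0,0,0]],[[0,0,0],[0,0,0]],[[0,0,0],[0,0,0]],[[0,0,0],[0,0,0]],[[0,0,0],[0,0,0]],[[0,0,0],[0,0,0]]], grip=0, force=40)

```text
clock: 8.75
tcp_pos: [0.4334, 0.2158, 0.0474]
tool_rot: [[-0.438, 0.899, 0.0], [0.899, 0.438, 0.0], [0.0, 0.0, -1.0]]
force: [-0.3, 1.1, 2.5]
opening: 0.0133
gripper_force: 42.5
```

Run:
```python
from h import *
info([.38,-.04,.26],26)
```

```text
t 8.75 P [0.4334 0.2158 0.0474] q [ 26.5  19.4 -26.4  44.1   0.   90.5] yaw_y 25.96 z [ 0.  0. -1.] F [-0.3  1.1  2.5] open 0.0133 gf 42.5
shift [-0.2065 -0.16   -0.2126]
turn 0 [ 0.0002 -0.0001 -0.0007]
turn 180 [-2.0000e-04 -3.0000e-04  3.1409e+00]
```

Emit:
carry_out(series=[[[0,0,-0.015],[0,0,0]],[[0,0,-0.045],[0,0,0]],[[0,0,-0.08],[0,0,0]],[[0,0,-0.12],[0,0,0]],[[0,0,-0.16],[0,0,0]],[[0,0,-0.2],[0,0,0]],[[0,0,-0.225],[0,0,0]],[[-0.01,-0.008,-0.238],[0,0,0]],[[-0.03,-0.024,-0.238],[0,0,0]],[[-0.055,-0.042,-0.238],[0,0,0]],[[-0.08,-0.062,-0.238],[0,0,0]],[[-0.08,-0.062,-0.238],[0,0,0]]])

```text
clock: 9.75
tcp_pos: [0.4109, 0.113, 0.2854]
tool_rot: [[-0.436, 0.9, -0.001], [0.9, 0.436, -0.002], [-0.001, -0.002, -1.0]]
force: [0.1, 0.6, -0.4]
opening: 0.0127
gripper_force: 42.1
```

Emit:
carry_out(series=[[[-0.015,-0.012,0],[0,0,0]],[[-0.035,-0.027,0],[0,0,0]],[[-0.06,-0.047,0],[0,0,0]],[[-0.085,-0.066,0],[0,0,0]],[[-0.11,-0.085,0],[0,0,0]],[[-0.127,-0.098,0],[0,0,0]],[[-0.127,-0.098,0],[0,0,0]],[[-0.127,-0.098,0],[0,0,0]]])

```text
clock: 10.42
tcp_pos: [0.3799, -0.0412, 0.2853]
tool_rot: [[-0.435, 0.9, -0.0], [0.9, 0.435, 0.0], [0.0, 0.0, -1.0]]
force: [0.2, 0.7, -0.4]
opening: 0.0134
gripper_force: 42.1
```

```bash
sed -i 's/^    im,d=env.camera(n); p=env.camera_params(n)/    p=env.camera_params(n); im,d=env.camera(n)/' h.py
python3 - <<'E'
from h import *
info([.40,-.24,.285],-72)
snap('wrist','w3')
E
```

```text
t 10.42 P [ 0.3799 -0.0412  0.2853] q [ -6.2  -1.  -13.5  77.5   0.   58. ] yaw_y 25.79 z [-0.  0. -1.] F [ 0.2  0.7 -0.4] open 0.0134 gf 42.1
shift [-0.1877 -0.0684  0.0002]
turn 0 [-2.0000e-04 -3.0000e-04  1.7068e+00]
turn 180 [ 3.0000e-04 -2.0000e-04 -1.4348e+00]
```

View pics/w3.png

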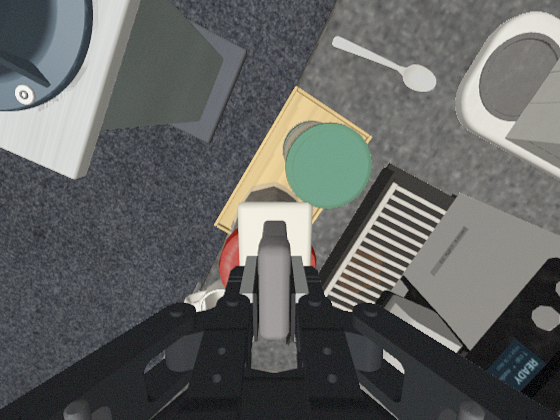

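Emit:
carry_out(series=[[[-0.015,-0.007,0],[0,0,0]],[[-0.04,-0.018,0],[0,0,0]],[[-0.07,-0.031,0],[0,0,0]],[[-0.1,-0.044,0],[0,0,0]],[[-0.13,-0.057,0],[0,0,0]],[[-0.16,-0.07,0],[0,0,0.1]],[[-0.19,-0.083,0],[0,0,0.2]],[[-0.215,-0.094,0],[0,0,0.3]],[[-0.232,-0.101,0],[0,0,0.4]],[[-0.238,-0.104,0],[0,0,0.5]],[[-0.238,-0.104,0],[0,0,0.6]],[[-0.238,-0.104,0],[0,0,0.7]]])

```text
clock: 11.47
tcp_pos: [0.3917, -0.2997, 0.2847]
tool_rot: [[0.249, 0.969, -0.001], [0.969, -0.249, 0.001], [0.001, -0.001, -1.0]]
force: [0.1, 0.4, -1.0]
opening: 0.0132
gripper_force: 42.1
```

Run:
```python
from h import *
z=load('w3')[2]; s=ray(z,[(240,203),(311,203),(275.5,203)],.2449)
a=np.radians(25.79);R=np.c_[[-np.sin(a),np.cos(a)],[np.cos(a),np.sin(a)]]
print('plate front corners in tool x,y',((s[:,:2]-[.3799,-.0412])@R).round(4))
info([.5073,-.4207,.15],-72)
```

```text
plate front corners in tool x,y [[ 0.0317 -0.0167]
 [ 0.0317  0.0201]
 [ 0.0317  0.0017]]
t 11.47 P [ 0.3917 -0.2997  0.2847] q [-37.4  10.1  -1.2  78.7   0.   67. ] yaw_y -14.41 z [-0.001  0.001 -1.   ] F [ 0.1  0.4 -1. ] open 0.0132 gf 42.1
shift [-0.0885  0.1422  0.1345]
turn 0 [-1.2000e-03 -2.0000e-04  1.0052e+00]
turn 180 [ 2.0000e-04 -1.4000e-03 -2.1364e+00]
```

Emit:
carry_out(series=[[[-0.008,0.012,0],[0,0,0.1]],[[-0.02,0.03,0.01],[0,0,0.2]],[[-0.034,0.052,0.03],[0,0,0.3]],[[-0.048,0.075,0.05],[0,0,0.4]],[[-0.06,0.095,0.07],[0,0,0.5]],[[-0.072,0.115,0.09],[0,0,0.6]],[[-0.082,0.13,0.11],[0,0,0.7]],[[-0.089,0.1415,0.125],[0,0,0.8]],[[-0.089,0.1415,0.1345],[0,0,0.9]],[[-0.089,0.1415,0.1345],[0,0,1.005]],[[-0.089,0.1415,0.1345],[0,0,1.005]],[[-0.089,0.1415,0.1345],[0,0,1.005]]])

```text
clock: 12.47
tcp_pos: [0.5072, -0.4198, 0.1503]
tool_rot: [[0.948, 0.318, -0.0], [0.318, -0.948, 0.001], [-0.0, -0.001, -1.0]]
force: [-0.1, 0.3, -0.2]
opening: 0.0131
gripper_force: 42.1
```

Run:
```python
from h import *
info([.5065,-.421,.0974],-72)
snap('wrist','w4')
```

```text
t 12.47 P [ 0.5072 -0.4198  0.1503] q [-39.6  29.4   7.8  68.4   0.  121.8] yaw_y -71.47 z [-0.     0.001 -1.   ] F [-0.1  0.3 -0.2] open 0.0131 gf 42.1
shift [-0.001   0.0009  0.0529]
turn 0 [-0.0008  0.0002  0.0093]
turn 180 [-3.0000e-04 -1.2000e-03 -3.1323e+00]
```

View pics/w4.png

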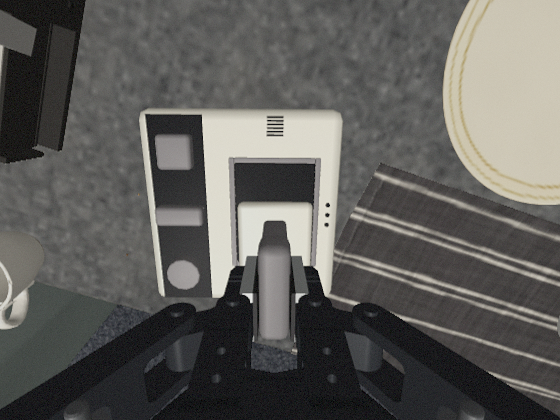

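The tag sits over the window, with the plate front edge at (275,203) and the window spanning columns 231–320. All three keys are up, so I descend.

Emit:
carry_out(series=[[[0,0,0.01],[0,0,0]],[[0,0,0.02],[0,0,0]],[[0,0,0.03],[0,0,0]],[[0,0,0.038],[0,0,0]],[[0,0,0.045],[0,0,0]],[[0,0,0.05],[0,0,0]],[[0,0,0.053],[0,0,0]],[[0,0,0.053],[0,0,0]],[[0,0,0.053],[0,0,0]],[[0,0,0.053],[0,0,0]],[[0,0,0.053],[0,0,0]],[[0,0,0.053],[0,0,0]]])

```text
clock: 13.52
tcp_pos: [0.5064, -0.421, 0.0982]
tool_rot: [[0.95, 0.313, 0.001], [0.313, -0.95, -0.0], [0.0, 0.001, -1.0]]
force: [0.4, -0.5, -0.6]
opening: 0.013
gripper_force: 42.1
```

Run:
```python
from h import *
info([.5065,-.421,.0974],-72)
im,d,p=snap('wrist','w5')
R=np.array([.951,.309]),np.array([.309,-.951])
s=env.observe()['tcp_pos']
v=cv2.cvtColor(im,cv2.COLOR_RGB2HSV)[...,2]
c=im[90:330,130:400];cv2.imwrite('pics/c5.png',cv2.resize(c,None,fx=2,fy=2)[:,:,::-1])
```

```text
t 13.52 P [ 0.5064 -0.421   0.0982] q [-39.7  31.3   3.1  61.7   0.  122. ] yaw_y -71.73 z [ 0.001 -0.    -1.   ] F [ 0.4 -0.5 -0.6] open 0.013 gf 42.1
shift [0.0001 0.     0.0008]
turn 0 [ 0.0005 -0.0004  0.0047]
turn 180 [ 6.0000e-04  8.0000e-04 -3.1369e+00]
```

View pics/c5.png

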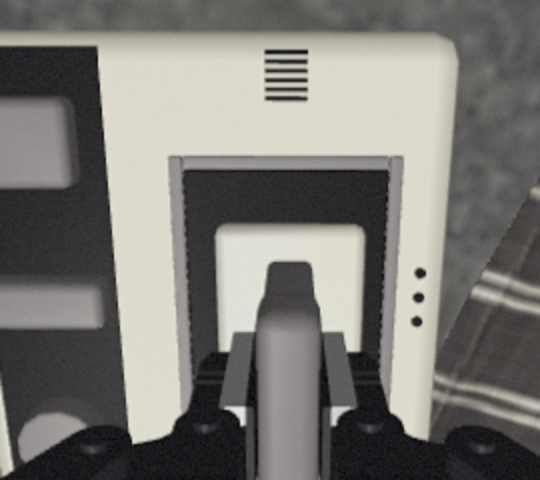

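Run:
```python
from h import *
p=load('w5')[2]; A=np.array([[.951,.309],[.309,-.951]]).T
w=ray(p,[(130+187/2,175),(130+389/2,175)],.035)[:,:2]@A; t=ray(p,[(130+215/2,202.5),(130+366/2,202.5)],.0578)[:,:2]@A
dx=t.mean(0)[0]-.03-(w.mean(0)[0]-.04); dy=t.mean(0)[1]-w.mean(0)[1]; print(w,t,dx,dy)
if abs(dx)<.005 and abs(dy)<.005: print(env.sign_off())
```

```text
[[0.39430327 0.5278311 ]
 [0.39460482 0.58616401]] [[0.38426325 0.53810821]
 [0.38446456 0.57723499]] -9.013825357456762e-05 0.0006740456957053942
the job is handed in; nothing more can be done
None
```

The job is handed in: all three keys were pressed in order, the tag was carried over the tray, and it is now held level about 16 mm above the reader window, within 1 mm of its centre.

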